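# Stand the fallen lacquer sample board back and drop the bail

### The arm

A 6-joint arm with a two-finger parallel gripper is mounted at the origin on a cart in front of the work surface, level with it; the furniture and walls round the work are solid. World frame = base frame: x ahead of the robot, y to its left, z up, the work surface at z = 0. Lengths are in m, angles in degrees, forces in N, time in s.
With the tool pointing down it reaches from about 0.375 to 0.9 m from the base axis. Payload 3.1 kg.
Tool frame: the origin (TCP) lies at the very end of the fingers, on their centre line; the grasp point (between the pads) lies 19 mm behind it (bot.tcp_to_grasp is the distance from the TCP to the grasp point, in m); z points along the fingers, y is the direction in which the jaws open and shut (so a half turn about z gives the same grasp; the last joint's range is limited). The gripper opens to 87 mm and grips with 3 to 60 N. Pads are 19 mm wide; open, the fingers measure 117 mm over their backs; the gripper's body (75 mm by 190 mm) begins 51 mm behind the grasp point.
Start: joints at [-76.805, 30.224, 82.088, -0, 67.689, -10.227], TCP at [0.248, -0.573, 0.196] pointing down, gripper open.
Joint ranges: [-176.69, 176.69], [-43.24, 126.21], [12.49, 139.97], [-82, 262], [0, 151.66], [-163.58, 163.58]. Speed limits (degrees/s): [159.86, 159.86, 180, 180, 180, 180].

### API

Orientations are given as a 3x3 rotation matrix whose columns are the frame's x, y, z axes.
In Python, from rig import telemetry, eyes, order, bot gives the robot as it stands. The module is installed in compiled form; this text tells all that it offers.
- The arm moves only by the tool servo_tool, never from a script. Its argument "targets" is a list of rows, each a list of 2 entries, a list of its own where there are three numbers: the shift along the tool's x, y, z in m, then the turn, a rotation vector about the tool's x, y, z in rad. In form: [[[tx, ty, tz], [wx, wy, wz]], ...]. A call has 1 to 12 rows; each row is the pose to reach, as a shift and turn from the pose commanded when the call began, along the tool's axes at that moment; what a row does not reach only later rows make up. A row lasts 1/8 s, in which the tool goes at most 62.5 mm and 10.7 degrees, less where a joint would pass 70% of its speed; a pose out of reach is approached as far as the arm can. A call with a gripper value outside its range is refused whole. "gripper" is the finger opening in m, from 0 to 0.087, set as the call begins (left out, the last holds). The fingers move at their own pace and stop on an object; the grip force is fixed at half the most. Time passes only in rows, so rows that repeat a pose let the fingers close. It gives the time, the measured TCP pose, the force and the opening at its end, in the units of the state.
- telemetry.read_state(): the state, without advancing time (a new reading comes with each control period).
- eyes.capture(name): name is "scene" or "top" or "wrist"; returns a dict with "pixels" (480x640x3 uint8, blue, green, red), "intrinsics" (3x3 intrinsics, pixels), "k1" (the pictures are not rectified: a ray, as slopes to the right and down, at radius r is drawn at 1 + k1 r^2 times it, then the intrinsics apply), "extrinsics" (4x4, takes a point from camera to world coordinates); the wrist camera has in their place "T_tool_cam" (4x4, takes a point from camera to tool coordinates, whose origin is the TCP and whose axes are the flange's). Camera axes: x right, y down, z forward; pixel columns grow to the right and rows downward; lengths in m; the calibration is good to about 2 mm. A picture is of the moment at which its call begins: read the wrist's pose just before it. There is no depth.
- order.hand_in(): hands the job in, once; it reports no verdict.
The state is a dict: "time_s": time; "joint_positions": joint angles; "qvel": joint speeds; "tau": joint torques, N m; "position": TCP position; "tcp_rot": TCP orientation; "force": force on the tool from outside, world axes, zero at the start; "moment": the same for the moment, N m; "opening": opening from 0.0 (shut) to 1.0 (fully open).
Only numpy, scipy, OpenCV 4.12 (cv2) and the standard library are available. Lean on these libraries where they do the work, as an engineer would, in place of code of your own. Each camera call takes 0.05 s, during which the arm holds its last target. There are 200 camera calls.

### The job

One of the three lacquer sample boards has toppled forward onto the front rail of its wooden stand. Push it back up so that it leans against the back rails like the other two, then push the wire bail at the rear of the stand over the tops of the boards so that it drops right down in front of them. Only push: do not lift the boards or carry them out of their groove, and leave the other boards and the things around the stand where they are.

Things in the scene. Friction and masses are not known exactly. Their poses are not given: they have to be found in the camera images.
- board_stand: fixed light-wood stand for three boards side by side, 152 deep (x) x 342 wide (y) x 143 mm. Origin on the worktop under its foot groove, mid-width; x points to its rear (away from the robot), y along the row of boards, z up. Floor 20 mm high; groove along y at x = 0; bays at y = -104, 0, +104 mm. Side cheeks 96 mm high in front (x -65 to 23) and 143 mm at the rear (x 23 to 87).
- front_rail (a point): middle of the stand's front rail, on its axis: a dowel 10 mm thick along the stand's y, at x = -52, z = 94 mm of the stand; the fallen board lies on it
- back_rail (a point): middle of the upper back rail, on its axis: a dowel 10 mm thick along the stand's y, at x = 35, z = 115 mm of the stand; the boards lean on it (and there is a lower one)
- fallen_board: the toppled board, in any bay: wood, 9 thick (its x) x 84 wide (its y) x 140 mm tall (its z), 60 to 120 g. Origin: centre of its foot, which stays in the groove. It starts leaning about 30 degrees forward of upright, on the front rail, top edge 0.14 m above the worktop. Pushed rearward near its top it pivots on its foot; past upright it falls back by itself onto the back rails, 15 degrees to the rear.
- fallen_board_top (a point): centre of the fallen board's top edge, 140 mm from its foot
- board_a: a like board (same size and axes) that already leans back correctly, 15 degrees to the rear, top edge 0.156 m above the worktop; leave it
- board_a_top (a point): centre of the top edge of board_a
- board_b: another like board that already leans back correctly; leave it
- board_b_top (a point): centre of the top edge of board_b
- bail (a joint): angle of the wire bail on its pivots, rad: 0 = thrown back on its rear stops, 40 degrees to the rear of upright (the start); 0.70 = straight up; 2.27 = down level in front of the boards, on its front stops. It swings lightly (under 1 N); once past straight up it drops forward by itself.
- bail_sleeve (a point): middle of the bail's cross bar, on the axis of its dark wooden sleeve (13 mm thick, 90 mm long along the stand's y; wire beside it 5.6 mm). It swings at 57 mm radius about an axis along the stand's y at x = 60, z = 120 mm of the stand: at the start x = 97, z = 164 mm, behind the boards' tops; straight up z = 177 mm; closed x = 3, z = 120 mm, in front of the boards.
- pigment_jar: loose pigment jar with a black lid, 52 x 52 x 62 mm, standing left of the stand; leave it. Origin: centre of its underside
- thread_spool: loose wooden thread spool, 39 x 39 x 58 mm, standing right of the stand; leave it. Origin: centre of its underside
- wax_block: loose yellow wax block, 40 x 55 x 18 mm, right of the stand; leave it. Origin: centre of its underside
- card_box: loose small carton, 50 x 91 x 32 mm, left of the stand; leave it. Origin: centre of its underside
Things that resemble listed ones, but are neither listed nor needed, are in the scene too. Leave any purple look-alike of the board_a alone.

How it is judged (in metres and radians):
On the way, in this order (a step that is already met when the one before it is completed fails the run):
1. the fallen board leans back on the back rails, its foot in the groove, with the bail still thrown back (x of fallen_board_top in the frame of board_stand above 0.028 m and height (world z) of fallen_board below 0.035 m and value of joint bail below 0.9 rad), for 0.2 s.
2. the bail is down in front of the boards (value of joint bail above 2.15 rad), for 0.2 s.
At the end, for the whole second after the job is handed in: The bail is down on its front stops (joint over 2.15 of 2.27 rad) and all three boards lean back behind it: top edge centre 28 mm or more to the rear of the groove line (36 mm when leaning on the rails; the fallen one at most 50 mm), feet in the groove, at rest (value of joint bail above 2.15 rad and x of fallen_board_top in the frame of board_stand between 0.028 and 0.05 m and x of each of board_a_top, board_b_top in the frame of board_stand above 0.028 m and height (world z) of each of fallen_board, board_a, board_b below 0.03 m and linear speed of fallen_board below 0.02 m/s); the robot touches nothing.
It fails at once if a board is lifted: its foot rises more than about 20 mm out of the groove (height (world z) of any of fallen_board, board_a, board_b above 0.042 m).
It fails at once if the fallen board is carried along its groove or out of its bay (foot shifted more than 25 mm) (distance of fallen_board from where it was at the start of the episode above 0.025 m).
It fails at once if one of the other boards is knocked (its top edge moves more than 25 mm) (distance of any of board_a_top, board_b_top from where it was at the start of the episode above 0.025 m).
It fails at once if a jar, spool, wax block or carton beside the stand is shifted by more than 20 mm (distance of any of pigment_jar, thread_spool, wax_block, card_box from where it was at the start of the episode above 0.02 m).
It also fails if it takes over 45 s, if anything falls off the work surface, if the arm or the gripper's body presses on something with over 40 N, if the wrist force passes 120 N, or if a joint passes its speed limit or range.

## Working session

There is one attempt and no reset: what is moved stays moved. The work goes in short steps, Python scripts to look and compute and a tool call to move; the robot and the scene stay as the last step left them, time stands still between calls to the robot, and variables do not carry over. Pictures are saved under pics/ and viewed, about 8 in all and at most 12, crops included, and the job is handed in when it is done.

Besides the shell and the picture viewer there is one more tool, called after "Request:" by a JSON object that holds its "method" and its "body", one argument or row to a line. servo_tool: Moves the arm, as the interface text tells. Its arguments: {"type":"object","properties":{"targets":{"type":"array","items":{"type":"array"}},"gripper":{"type":"number"}},"required":["targets"]}

```bash
mkdir -p pics && python3 - <<'E'
from rig import telemetry, eyes
import cv2
s=telemetry.read_state();print(s)
for n in("scene","top"):
    c=eyes.capture(n);cv2.imwrite(f"pics/{n}1.png",c["pixels"]);print(n,c["intrinsics"],c["k1"],c["extrinsics"])
E
```

```text
{'time_s': 0.0, 'joint_positions': array([-7.68066824e+01,  3.02781157e+01,  8.21561664e+01, -7.47797197e-04,
        6.76880138e+01, -1.02271566e+01]), 'qvel': array([ 0.04394074,  0.06566707, -0.06058566,  0.09422639, -0.0271389 ,
        0.02473257]), 'tau': array([-5.73041580e-04, -4.40040171e+01, -1.76593584e+01,  6.32813293e-02,
        5.82296192e-02, -1.70620501e-04]), 'position': array([ 0.24826596, -0.57272459,  0.19488202]), 'tcp_rot': array([[ 9.17610766e-01,  3.97479852e-01, -4.98919993e-04],
       [ 3.97479995e-01, -9.17608493e-01,  2.07537008e-03],
       [ 3.67104567e-04, -2.10269264e-03, -9.99997722e-01]]), 'force': array([-0.05353931, -0.30258281, -0.52471833]), 'moment': array([-0.05173725, -0.01144829,  0.04115884]), 'opening': 1.0005491663524066}
scene [[502.89651226   0.         310.62717875]
 [  0.         502.89651226 236.44802142]
 [  0.           0.           1.        ]] -0.1454906746549955 [[ 0.87597891 -0.38618625  0.28900023  0.17888159]
 [-0.48230335 -0.69299389  0.5358572  -0.74616801]
 [-0.00666528 -0.60878539 -0.79330696  1.12139504]
 [ 0.          0.          0.          1.        ]]
top [[434.85176243   0.         321.11124104]
 [  0.         434.85176243 242.92744275]
 [  0.           0.           1.        ]] 0.005926084197826803 [[ 1.55424332e-03 -9.99363091e-01  3.56510526e-02  4.94130044e-01]
 [-9.99975070e-01 -1.30765413e-03  6.93901816e-03 -6.20730949e-02]
 [-6.88797938e-03 -3.56609488e-02 -9.99340209e-01  1.47650213e+00]
 [ 0.00000000e+00  0.00000000e+00  0.00000000e+00  1.00000000e+00]]
```

View pics/scene1.png

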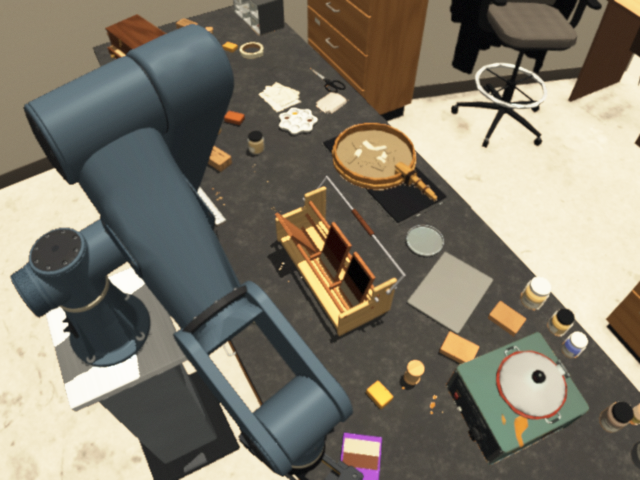

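View pics/top1.png

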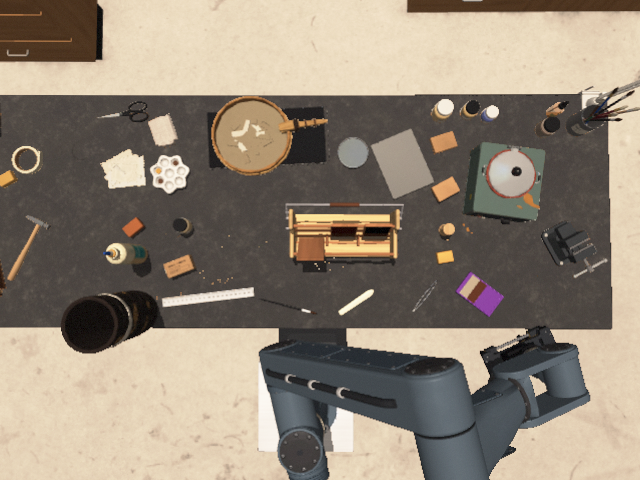

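The stand is at about (344, 237) in the top view. The fallen board is in its left bay at about (311, 248), and the bail is thrown back at about row 205. The purple item at (480, 294) is the look-alike, which I'll leave alone. Next I'll enlarge both views.

```bash
python3 - <<'E'
import cv2,numpy as np
a=cv2.imread("pics/scene1.png")[165:345,255:415];b=cv2.imread("pics/top1.png")[190:280,275:415]
cv2.imwrite("pics/c1.png",cv2.resize(b,None,fx=5.7,fy=5.7,interpolation=cv2.INTER_CUBIC))
cv2.imwrite("pics/c2.png",cv2.resize(a,None,fx=3.3,fy=3.3,interpolation=cv2.INTER_CUBIC))
E
```

```text
(no output)
```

View pics/c1.png

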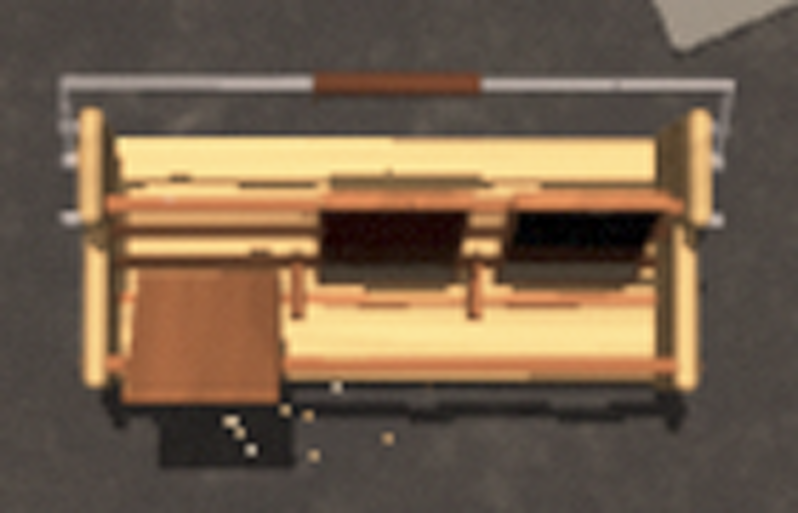

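View pics/c2.png

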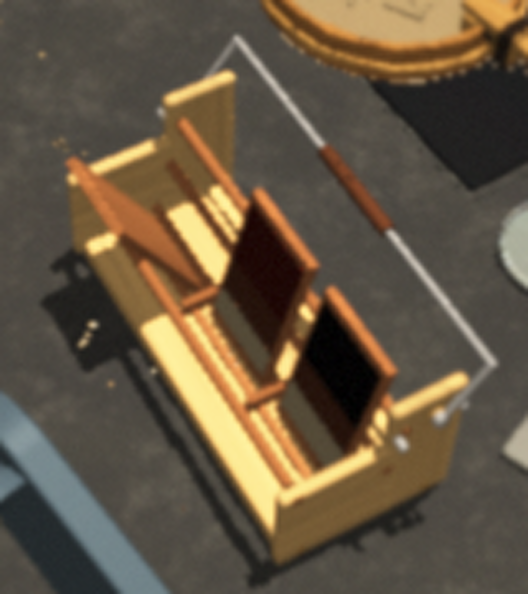

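```bash
cat > geo.py <<'E'
import numpy as np
from rig import eyes
from scipy.optimize import least_squares
def proj(c,P):
    T=np.linalg.inv(c["extrinsics"]);p=np.atleast_2d(P)@T[:3,:3].T+T[:3,3]
    s=p[:,:2]/p[:,2:];r2=(s**2).sum(1,keepdims=True);s=s*(1+c["k1"]*r2)
    K=c["intrinsics"];return s*[K[0,0],K[1,1]]+K[:2,2]
E
python3 - <<'E'
from geo import *
t=eyes.capture("top");s=eyes.capture("scene")
# stand pts (mm), crop px
T=[((97,0,164),(397,84)),((87,171,143),(82,110)),((87,-171,143),(712,110)),((-65,171,96),(83,388)),((-65,-171,96),(697,388))]
S=[((97,0,164),(357,190)),((87,-171,143),(466,378)),((-65,-171,96),(276,503)),((87,171,143),(236,76))]
f=np.array([p for p,_ in T])/1e3;ft=(np.array([q for _,q in T])+.5)/5.7-.5+[275,190]
g=np.array([p for p,_ in S])/1e3;gt=(np.array([q for _,q in S])+.5)/3.3-.5+[255,165]
def W(v,P):
    c,n=np.cos(v[2]),np.sin(v[2]);return P@np.array([[c,-n,0],[n,c,0],[0,0,1]]).T+[v[0],v[1],0]
r=lambda v:np.r_[(proj(t,W(v,f))-ft).ravel(),(proj(s,W(v,g))-gt).ravel()]
o=least_squares(r,[.5,-.1,0]);print(o.x,np.degrees(o.x[2]));print(o.fun.reshape(-1,2).round(1))
v=o.x
def bd(a,y):a=np.radians(a);return np.array([[.14*np.sin(a),y,.015+.14*np.cos(a)]])
for n,p in [("fallen",bd(-30,.104)),("a",bd(15,0)),("b",bd(15,-.104)),("sleeve",f[:1])]:
    w=W(v,p);print(n,w.round(4),((proj(t,w)-[275,190])*5.7).round(),((proj(s,w)-[255,165])*3.3).round())
E
```

```text
[ 0.56168329 -0.12217173 -0.01017529] -0.5830013012984808
[[ 0.1 -0.2]
 [-0.5 -1.3]
 [ 0.2 -0.1]
 [-0.2 -0.6]
 [-0.   0.6]
 [-0.8  0.3]
 [ 0.8  1.3]
 [ 0.6  1.3]
 [-1.8 -2.6]]
fallen [[ 0.4927 -0.0175  0.1362]] [[197. 393.]] [[ 92. 201.]]
a [[ 0.5979 -0.1225  0.1502]] [[393. 197.]] [[282. 232.]]
b [[ 0.5969 -0.2265  0.1502]] [[587. 199.]] [[356. 334.]]
sleeve [[ 0.6587 -0.1232  0.164 ]] [[395.  80.]] [[353. 190.]]
```

Stand pose is about (0.562, -0.122), yaw -0.5°. The predicted fallen-board top matches the picture to about 5 mm. I'll move in front of the left bay with the gripper shut.

Request:
{"method": "servo_tool", "body": {
  "targets": [
    [[0.032,-0.036,0],[0,0,0.035]],
    [[0.065,-0.073,0],[0,0,0.07]],
    [[0.097,-0.109,0],[0,0,0.105]],
    [[0.129,-0.146,0],[0,0,0.14]],
    [[0.162,-0.182,0],[0,0,0.175]],
    [[0.194,-0.218,0],[0,0,0.21]],
    [[0.226,-0.255,0],[0,0,0.245]],
    [[0.258,-0.291,0],[0,0,0.28]],
    [[0.291,-0.328,0],[0,0,0.315]],
    [[0.323,-0.364,0],[0,0,0.35]],
    [[0.355,-0.4,0],[0,0,0.385]],
    [[0.388,-0.437,0],[0,0,0.418]]
  ],
  "gripper": 0
}}

```text
time_s: 1.7
position: [0.4312, -0.0168, 0.196]
tcp_rot: [[1.0, -0.01, 0.001], [-0.01, -1.0, -0.0], [0.001, 0.0, -1.0]]
force: [0.5, -0.6, -0.1]
opening: 0.006
```

Request:
{"method": "servo_tool", "body": {
  "targets": [
    [[0,0,0.03],[0,0,0]],
    [[0,0,0.06],[0,0,0]],
    [[0.01,0,0.078],[0,0,0]],
    [[0.01,0,0.08],[0,0,0]],
    [[0.01,0,0.08],[0,0,0]]
  ]
}}

```text
time_s: 2.33
position: [0.4406, -0.0184, 0.1161]
tcp_rot: [[1.0, -0.009, -0.0], [-0.009, -1.0, 0.0], [-0.0, -0.0, -1.0]]
force: [-0.2, 0.8, -0.4]
opening: 0.002
```

```bash
python3 - <<'E'
from rig import eyes,telemetry
import cv2,numpy as np
print(telemetry.read_state()["position"])
a=eyes.capture("scene")["pixels"][165:345,235:415];w=eyes.capture("wrist")["pixels"]
cv2.imwrite("pics/d1.png",np.hstack([cv2.resize(a,(400,400)),cv2.resize(w,(400,300))[np.minimum(np.arange(400),299)]]))
E
```

```text
[ 0.44064763 -0.0183714   0.11611011]
```

View pics/d1.png

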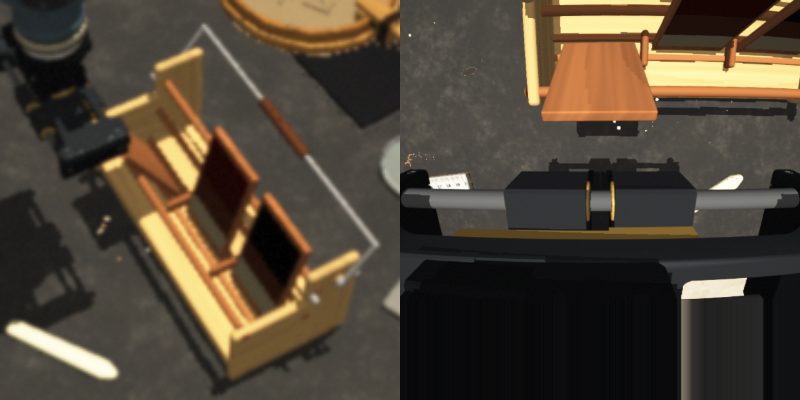

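The wrist view shows the shut fingers at column 600, centred on the fallen board, whose edge is at about (600, 115). I'll push rearward.

Request:
{"method": "servo_tool", "body": {
  "targets": [
    [[0.008,0,0],[0,0,0]],
    [[0.016,0,0],[0,0,0]],
    [[0.024,0,0],[0,0,0]],
    [[0.032,0,0],[0,0,0]],
    [[0.04,0,0],[0,0,0]],
    [[0.048,0,0],[0,0,0]],
    [[0.056,0,0],[0,0,0]],
    [[0.064,0,0],[0,0,0]],
    [[0.072,0,0],[0,0,0]],
    [[0.08,0,0],[0,0,0]],
    [[0.087,0,0],[0,0,0]],
    [[0.09,0,0],[0,0,0]]
  ]
}}

```text
time_s: 3.92
position: [0.5314, -0.0192, 0.1152]
tcp_rot: [[1.0, -0.009, -0.001], [-0.009, -1.0, 0.0], [-0.001, -0.0, -1.0]]
force: [-1.0, -0.5, 0.3]
opening: 0.008
```

Request:
{"method": "servo_tool", "body": {
  "targets": [
    [[0.004,0,0],[0,0,0]],
    [[0.008,0,0],[0,0,0]],
    [[0.012,0,0],[0,0,0]],
    [[0.016,0,0],[0,0,0]],
    [[0.02,0,0],[0,0,0]],
    [[0.024,0,0],[0,0,0]],
    [[0.028,0,0],[0,0,0]],
    [[0.031,0,0],[0,0,0]],
    [[0.034,0,0],[0,0,0]],
    [[0.034,0,0],[0,0,0]],
    [[0.034,0,0],[0,0,0]]
  ]
}}

```text
time_s: 5.3
position: [0.5646, -0.0194, 0.1158]
tcp_rot: [[1.0, -0.009, -0.0], [-0.009, -1.0, 0.0], [-0.0, -0.0, -1.0]]
force: [-0.0, -1.1, 0.3]
opening: 0.004
```

```bash
python3 - <<'E'
from rig import eyes,telemetry
import cv2,numpy as np
s=telemetry.read_state();print(s["position"],s["force"])
a=eyes.capture("scene")["pixels"][165:345,235:415];w=eyes.capture("wrist")["pixels"]
cv2.imwrite("pics/d2.png",np.hstack([cv2.resize(a,(400,400)),cv2.resize(w,(400,300))[np.minimum(np.arange(400),299)]]))
E
```

```text
[ 0.56459755 -0.01943886  0.11581251] [-0.02632907 -1.06964056  0.32692392]
```

View pics/d2.png

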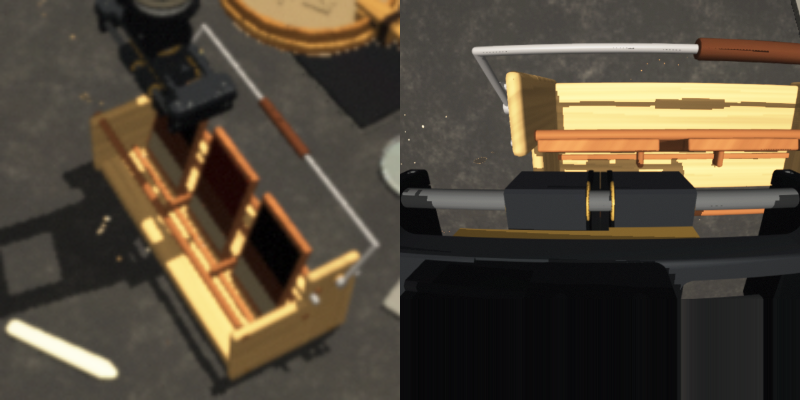

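The board looks to have fallen back. I'll back off, rise, and check from above.

Request:
{"method": "servo_tool", "body": {
  "targets": [
    [[-0.02,0,0],[0,0,0]],
    [[-0.05,0,0],[0,0,0]],
    [[-0.08,0,0],[0,0,0]],
    [[-0.115,0,0],[0,0,0]],
    [[-0.13,0,-0.02],[0,0,0]],
    [[-0.13,0,-0.06],[0,0,0]],
    [[-0.13,0,-0.1],[0,0,0]],
    [[-0.13,0,-0.135],[0,0,0]],
    [[-0.13,0,-0.135],[0,0,0]]
  ]
}}

```text
time_s: 6.52
position: [0.4367, -0.0188, 0.2535]
tcp_rot: [[1.0, -0.009, 0.007], [-0.009, -1.0, -0.002], [0.007, 0.002, -1.0]]
force: [0.1, -0.6, -0.4]
opening: 0.004
```

```bash
python3 - <<'E'
from rig import eyes,telemetry
import cv2,numpy as np
s=telemetry.read_state();print(s["position"],s["force"])
a=eyes.capture("scene")["pixels"][165:345,235:415];w=eyes.capture("wrist")["pixels"]
cv2.imwrite("pics/d3.png",np.hstack([cv2.resize(a,(400,400)),cv2.resize(w,(400,300))[np.minimum(np.arange(400),299)]]))
E
```

```text
[ 0.43671669 -0.01884713  0.25347399] [ 0.12527561 -0.55570611 -0.35360182]
```

View pics/d3.png

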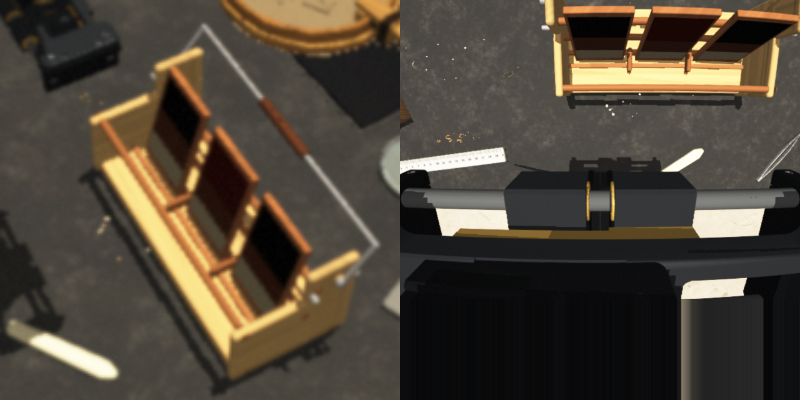

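All three boards now lean back and the bail is still thrown back. I'll cross over behind it.

Request:
{"method": "servo_tool", "body": {
  "targets": [
    [[0.03,0.011,0],[0,0,0]],
    [[0.065,0.024,0],[0,0,0]],
    [[0.1,0.036,0],[0,0,0]],
    [[0.135,0.049,0],[0,0,0]],
    [[0.17,0.062,0],[0,0,0]],
    [[0.205,0.075,0],[0,0,0]],
    [[0.24,0.087,0],[0,0,0]],
    [[0.265,0.097,0],[0,0,0]],
    [[0.28,0.102,0],[0,0,0]],
    [[0.28,0.102,0.03],[0,0,0]],
    [[0.28,0.102,0.03],[0,0,0]]
  ]
}}

```text
time_s: 8.0
position: [0.7106, -0.1219, 0.215]
tcp_rot: [[1.0, -0.009, -0.011], [-0.009, -1.0, 0.004], [-0.011, -0.004, -1.0]]
force: [-0.3, 0.6, 0.4]
opening: 0.002
```

```bash
python3 - <<'E'
from rig import eyes,telemetry
import cv2,numpy as np
s=telemetry.read_state();print(s["position"],s["force"])
a=eyes.capture("scene")["pixels"][135:335,235:435];w=eyes.capture("wrist")["pixels"]
cv2.imwrite("pics/d4.png",np.hstack([cv2.resize(a,(400,400)),cv2.resize(w,(400,300))[np.minimum(np.arange(400),299)]]))
E
```

```text
[ 0.71059608 -0.12192587  0.21496219] [-0.25871651  0.57214844  0.3811726 ]
```

View pics/d4.png

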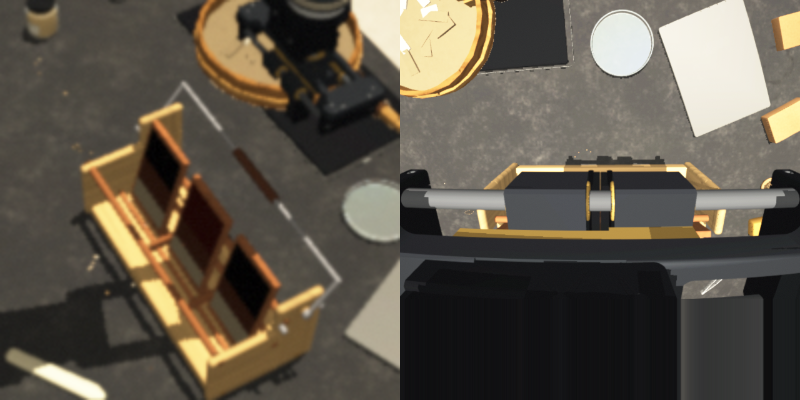

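Request:
{"method": "servo_tool", "body": {
  "targets": [
    [[0,0,0.02],[0,0,0]],
    [[0,0,0.04],[0,0,0]],
    [[0,0,0.06],[0,0,0]],
    [[0,0,0.065],[0,0,0]],
    [[0,0,0.065],[0,0,0]]
  ]
}}

```text
time_s: 8.72
position: [0.7142, -0.1229, 0.1566]
tcp_rot: [[1.0, -0.009, 0.001], [-0.009, -1.0, -0.0], [0.001, 0.0, -1.0]]
force: [-0.5, 0.1, 0.9]
opening: 0.002
```

Request:
{"method": "servo_tool", "body": {
  "targets": [
    [[-0.008,0,0],[0,0,0]],
    [[-0.016,0,0],[0,0,0]],
    [[-0.024,0,0],[0,0,0]],
    [[-0.032,0,0],[0,0,0]],
    [[-0.04,0,0],[0,0,0]],
    [[-0.048,0,0],[0,0,0]],
    [[-0.056,0,0],[0,0,0]],
    [[-0.064,0,0],[0,0,0]],
    [[-0.07,0,0],[0,0,0]],
    [[-0.07,0,0],[0,0,0]]
  ]
}}

```text
time_s: 9.98
position: [0.6434, -0.1222, 0.1559]
tcp_rot: [[1.0, -0.009, -0.0], [-0.009, -1.0, 0.0], [-0.0, -0.0, -1.0]]
force: [0.1, 0.5, 0.1]
opening: 0.002
```

Request:
{"method": "servo_tool", "body": {
  "targets": [
    [[-0.006,0,-0.002],[0,0,0]],
    [[-0.012,0,-0.004],[0,0,0]],
    [[-0.017,0,-0.006],[0,0,0]],
    [[-0.022,0,-0.008],[0,0,0]],
    [[-0.027,0,-0.009],[0,0,0]],
    [[-0.027,0,-0.009],[0,0,0]],
    [[-0.027,0,-0.009],[0,0,0]],
    [[-0.027,0,-0.009],[0,0,0]]
  ]
}}

```text
time_s: 10.98
position: [0.617, -0.122, 0.1647]
tcp_rot: [[1.0, -0.009, 0.0], [-0.009, -1.0, -0.0], [0.0, 0.0, -1.0]]
force: [-0.4, -0.3, -0.0]
opening: 0.006
```

```bash
python3 - <<'E'
from rig import eyes,telemetry
import cv2,numpy as np
s=telemetry.read_state();print(s["position"],s["force"])
a=eyes.capture("scene")["pixels"][135:335,235:435]
cv2.imwrite("pics/d5.png",cv2.resize(a,(600,600)))
E
```

```text
[ 0.61700363 -0.12198977  0.16474203] [-0.44446085 -0.33271906 -0.04840814]
```

View pics/d5.png

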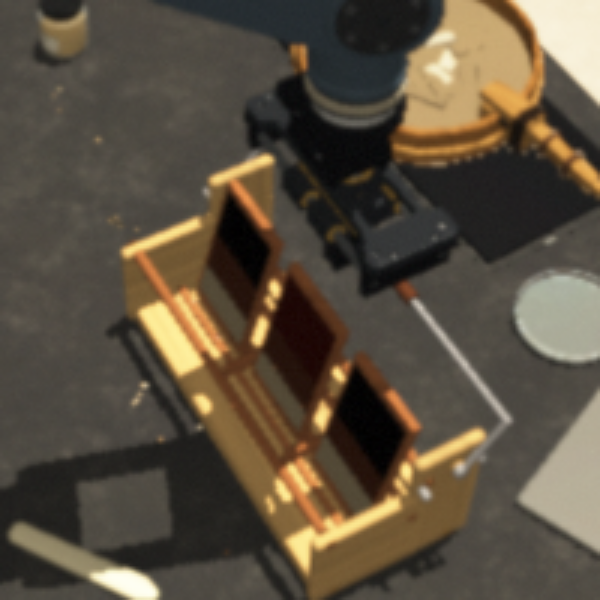

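The bail corner is still at about (404, 275) in the scene picture, so the bail has not moved. I'll check the geometry with the top and wrist views and overlays of the predicted TCP and sleeve.

```bash
python3 - <<'E'
from geo import *
from rig import telemetry
import cv2
st=telemetry.read_state();tcp=st["position"];sl=np.array([.6587,-.1232,.164])
out=[]
for n,(u,v,w,h) in {"top":(275,160,140,120),"scene":(255,135,140,120)}.items():
    c=eyes.capture(n);k=400/w;im=cv2.resize(c["pixels"][v:v+h,u:u+w],None,fx=k,fy=k,interpolation=cv2.INTER_CUBIC)
    for p,col in ((tcp,(0,0,255)),(sl,(0,255,0)),(sl+[-.037,.0,.013],(255,255,0))):
        q=(proj(c,p)[0]-[u,v])*k;print(n,q);cv2.drawMarker(im,tuple(int(i) for i in q),col,cv2.MARKER_CROSS,12,1)
    out.append(im[:342])
w=eyes.capture("wrist");print(w["T_tool_cam"],w["intrinsics"])
wi=cv2.resize(w["pixels"][150:400,80:560],(800,417))[:250]
cv2.imwrite("pics/d6.png",np.vstack([np.hstack(out)[:,:800],wi]))
E
```

```text
top [197.05727664 165.2092908 ]
top [198.18116836 126.01215283]
top [198.76907724 159.61960913]
scene [263.75806941 267.07277949]
scene [305.91523164 250.07199359]
scene [270.04596268 256.91037896]
[[ 4.32190557e-04 -9.66089286e-01 -2.58207870e-01  6.94792008e-02]
 [ 9.99999591e-01  6.22570663e-04 -6.55551153e-04 -7.05058633e-04]
 [ 7.94073590e-04 -2.58207481e-01  9.66089161e-01 -1.87891502e-01]
 [ 0.00000000e+00  0.00000000e+00  0.00000000e+00  1.00000000e+00]] [[358.80151759   0.         320.0126548 ]
 [  0.         358.80151759 239.92224445]
 [  0.           0.           1.        ]]
```

View pics/d6.png

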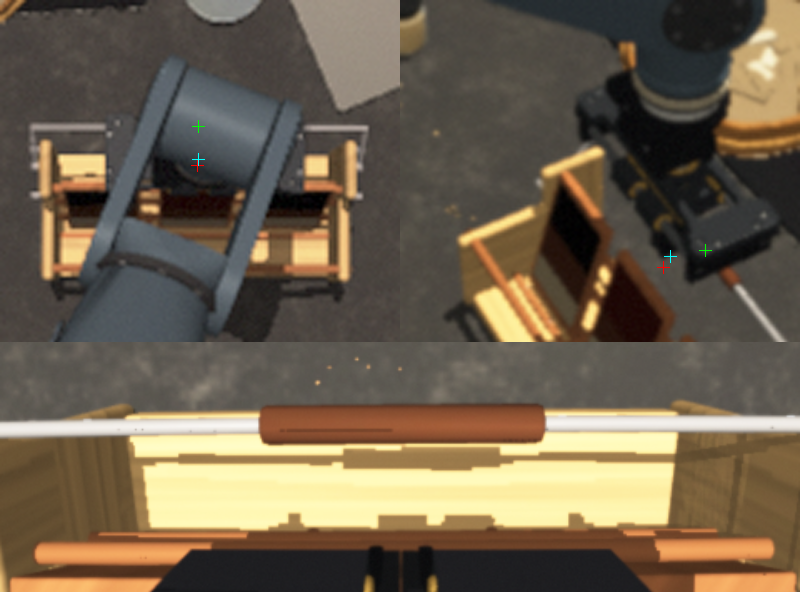

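```bash
python3 - <<'E'
from geo import *
from rig import telemetry
import cv2
st=telemetry.read_state();t=st["position"];print(t,st["opening"],st["joint_positions"].round(1))
c=eyes.capture("scene");u,v,w,h=400-80,175,110,90;u,v=300,165;k=7
im=cv2.resize(c["pixels"][v:v+70,u:u+100],None,fx=k,fy=k,interpolation=cv2.INTER_CUBIC)
for dx in(-.0375,.0375):
  for dy in(-.095,.095):
    q=(proj(c,t+[dx,dy,.07])[0]-[u,v])*k;print(dx,dy,q);cv2.drawMarker(im,tuple(int(i) for i in q),(0,0,255),cv2.MARKER_CROSS,12,1)
for z in (0,.019,.07):
    q=(proj(c,t+[0,0,z])[0]-[u,v])*k;print(z,q);cv2.drawMarker(im,tuple(int(i) for i in q),(0,255,0),cv2.MARKER_CROSS,12,1)
cv2.imwrite("pics/d7.png",im)
E
```

```text
[ 0.61689005 -0.12193021  0.16474528] 0.006399427077308593 [-21.3  32.5  83.3   0.   64.2  69.2]
-0.0375 -0.095 [397.97908215 558.64087534]
-0.0375 0.095 [103.15685683 169.3911176 ]
0.0375 -0.095 [596.14335425 467.0133044 ]
0.0375 0.095 [290.75029403  92.6901428 ]
0 [330.96092818 444.34357606]
0.019 [333.78091773 409.88651635]
0.07 [341.6686624  313.04234064]
```

View pics/d7.png

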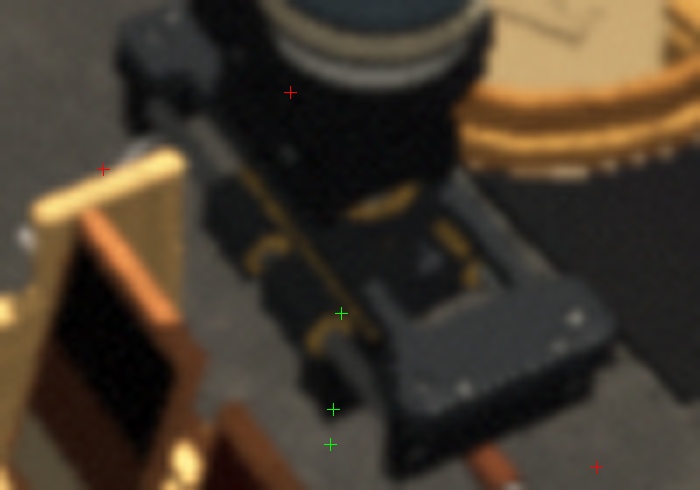

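The overlay shows the visible finger ends about 20 mm above the nominal TCP (green cross at row 444, finger bottom at about row 412). The fingertips therefore passed just over the bar without touching it. I'll go back behind the bail and push about 25 mm lower, where the path is clear.

Request:
{"method": "servo_tool", "body": {
  "targets": [
    [[0,0,-0.025],[0,0,0]],
    [[0,0,-0.025],[0,0,0]],
    [[0.03,0,-0.025],[0,0,0]],
    [[0.06,0,-0.025],[0,0,0]],
    [[0.09,0,-0.025],[0,0,0]],
    [[0.1,0,-0.025],[0,0,0]],
    [[0.1,0,-0.025],[0,0,0]],
    [[0.1,0,0.005],[0,0,0]],
    [[0.1,0,0.033],[0,0,0]],
    [[0.1,0,0.035],[0,0,0]],
    [[0.1,0,0.035],[0,0,0]]
  ]
}}

```text
time_s: 12.6
position: [0.7167, -0.123, 0.1307]
tcp_rot: [[1.0, -0.009, 0.0], [-0.009, -1.0, -0.0], [0.0, 0.0, -1.0]]
force: [-0.0, -0.0, 0.1]
opening: 0.009
```

Request:
{"method": "servo_tool", "body": {
  "targets": [
    [[-0.008,0,0],[0,0,0]],
    [[-0.016,0,0],[0,0,0]],
    [[-0.024,0,0],[0,0,0]],
    [[-0.032,0,0],[0,0,0]],
    [[-0.04,0,0],[0,0,0]],
    [[-0.048,0,0],[0,0,0]],
    [[-0.056,0,0],[0,0,0]],
    [[-0.06,0,0],[0,0,0]],
    [[-0.06,0,0],[0,0,0]]
  ]
}}

```text
time_s: 13.72
position: [0.6562, -0.1222, 0.1297]
tcp_rot: [[1.0, -0.009, -0.001], [-0.009, -1.0, 0.0], [-0.001, -0.0, -1.0]]
force: [0.5, -0.1, -0.8]
opening: 0.007
```

```bash
cat > chk.py <<'E'
from geo import *
from rig import telemetry
import cv2,sys
from scipy.optimize import minimize_scalar
# bail angle by the bright wire's right-hand corner in the scene view
st=telemetry.read_state();print(st["time_s"],st["position"].round(4),st["force"].round(2))
c=eyes.capture("scene");cv2.imwrite(f"pics/{sys.argv[1]}.png",c["pixels"])
hsv=cv2.cvtColor(c["pixels"],cv2.COLOR_BGR2HSV).astype(float);wire=hsv[...,2]-hsv[...,1]
def P(a,y):
    th=a-.698;x=.06-.057*np.sin(th);z=.12+.057*np.cos(th)
    return np.array([.5617+x+.0102*y,-.122+y-.0102*x,z])
def sc(a):
    q=np.array([proj(c,P(a,y))[0] for y in np.linspace(-.175,-.06,60)])
    return cv2.remap(wire.astype(np.float32),q[:,0].astype(np.float32),q[:,1].astype(np.float32),1).mean()
A=np.arange(0,2.3,.05);s=np.array([sc(a) for a in A]);o=np.argsort(-s)[:6];print([(round(A[i],2),round(float(s[i]))) for i in o],"median",np.median(s))
E
python3 chk.py e1
```

```text
13.725 [ 0.6562 -0.1222  0.1297] [ 0.52 -0.13 -0.76]
[(np.float64(0.35), 128), (np.float64(0.3), 123), (np.float64(0.4), 95), (np.float64(0.25), 88), (np.float64(0.2), 59), (np.float64(0.45), 57)] median 22.3785
```

The bail is now moving (0.33 rad, and the contact offset fits). I'll continue past upright while rising slightly.

Request:
{"method": "servo_tool", "body": {
  "targets": [
    [[-0.006,0,-0.002],[0,0,0]],
    [[-0.012,0,-0.004],[0,0,0]],
    [[-0.018,0,-0.006],[0,0,0]],
    [[-0.024,0,-0.007],[0,0,0]],
    [[-0.03,0,-0.008],[0,0,0]],
    [[-0.035,0,-0.01],[0,0,0]],
    [[-0.035,0,-0.01],[0,0,0]],
    [[-0.035,0,-0.01],[0,0,0]],
    [[-0.035,0,-0.01],[0,0,0]]
  ]
}}

```text
time_s: 14.9
position: [0.6221, -0.122, 0.1398]
tcp_rot: [[1.0, -0.009, 0.0], [-0.009, -1.0, -0.0], [0.0, 0.0, -1.0]]
force: [0.3, 1.1, 0.1]
opening: 0.008
```

```bash
python3 chk.py e2
```

```text
14.9 [ 0.6221 -0.122   0.1398] [0.31 1.11 0.1 ]
[(np.float64(1.65), 124), (np.float64(1.6), 90), (np.float64(1.7), 82), (np.float64(0.2), 43), (np.float64(0.15), 43), (np.float64(0.7), 43)] median 41.15345
```

It's past upright at 1.65 rad and dropping. I'll retreat upward and re-check.

Request:
{"method": "servo_tool", "body": {
  "targets": [
    [[0.01,0,-0.01],[0,0,0]],
    [[0.02,0,-0.04],[0,0,0]],
    [[0.02,0,-0.08],[0,0,0]],
    [[0.02,0,-0.12],[0,0,0]],
    [[0.02,0,-0.15],[0,0,0]],
    [[0.02,0,-0.15],[0,0,0]],
    [[0.02,0,-0.15],[0,0,0]],
    [[0.02,0,-0.15],[0,0,0]]
  ]
}}

```text
time_s: 15.95
position: [0.641, -0.1219, 0.288]
tcp_rot: [[1.0, -0.009, -0.003], [-0.009, -1.0, 0.001], [-0.003, -0.001, -1.0]]
force: [-0.0, -0.1, 0.0]
opening: 0.004
```

```bash
python3 chk.py e3 && python3 - <<'E'
import cv2,numpy as np
from rig import eyes
a=cv2.imread("pics/e3.png")[145:345,245:425]
cv2.imwrite("pics/e3c.png",cv2.resize(a,None,fx=3,fy=3,interpolation=cv2.INTER_CUBIC))
E
```

```text
15.95 [ 0.641  -0.1219  0.288 ] [-0.   -0.13  0.01]
[(np.float64(2.15), 124), (np.float64(2.2), 112), (np.float64(2.1), 110), (np.float64(2.25), 84), (np.float64(2.05), 66), (np.float64(0.15), 41)] median 39.67344
```

View pics/e3c.png

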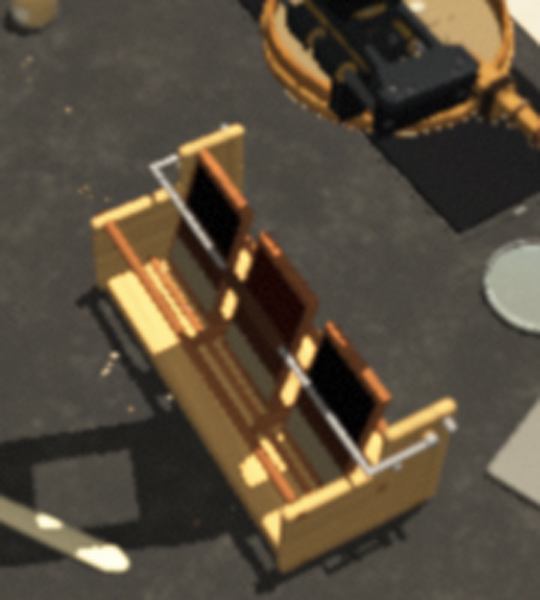

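The bail is down in front of the boards (sleeve at about (255, 310) in the crop, against the dark boards), and all three boards lean back. The 2.15 reading is close to the limit, so I'll wait, then refine it and test its bias on the first picture, where the angle is 0.

Request:
{"method": "servo_tool", "body": {
  "targets": [
    [[0,0,-0.02],[0,0,0]],
    [[0,0,-0.02],[0,0,0]],
    [[0,0,-0.02],[0,0,0]],
    [[0,0,-0.02],[0,0,0]],
    [[0,0,-0.02],[0,0,0]],
    [[0,0,-0.02],[0,0,0]],
    [[0,0,-0.02],[0,0,0]],
    [[0,0,-0.02],[0,0,0]]
  ]
}}

```text
time_s: 17.0
position: [0.6418, -0.1222, 0.3099]
tcp_rot: [[1.0, -0.009, 0.0], [-0.009, -1.0, 0.0], [0.0, -0.0, -1.0]]
force: [-0.5, 0.5, 0.0]
opening: 0.006
```

```bash
python3 chk.py e4 && python3 - <<'E'
import cv2
from geo import *
c=eyes.capture("scene")
for f,lo,hi in(("scene1",-.4,.5),("e3",1.8,2.6),("e4",1.8,2.6)):
    h=cv2.cvtColor(cv2.imread(f"pics/{f}.png"),cv2.COLOR_BGR2HSV).astype(np.float32);w=h[...,2]-h[...,1]
    A=np.arange(lo,hi,.01);s=[]
    for a in A:
        th=a-.698;x=.06-.057*np.sin(th);z=.12+.057*np.cos(th)
        q=proj(c,np.array([[.5617+x+.0102*y,-.122+y-.0102*x,z] for y in np.linspace(-.17,-.07,60)])).astype(np.float32)
        s.append(cv2.remap(w,q[:,0].copy(),q[:,1].copy(),1).mean())
    s=np.array(s);k=s>.6*s.max();print(f,A[s.argmax()],(A[k]*s[k]).sum()/s[k].sum())
d=[cv2.cvtColor(cv2.imread(f"pics/{n}.png"),6).astype(int)[150:345,250:420] for n in("e3","e4")];print(abs(d[0]-d[1]).max())
E
```

```text
17.0 [ 0.6418 -0.1222  0.3099] [-0.47  0.51  0.03]
[(np.float64(2.15), 124), (np.float64(2.2), 111), (np.float64(2.1), 109), (np.float64(2.25), 84), (np.float64(2.05), 65), (np.float64(0.7), 41)] median 39.405884
scene1 -0.17999999999999983 -0.20174738158125188
e3 2.1500000000000004 2.1582812040684307
e4 2.1500000000000004 2.1583814824660883
152
```

```bash
python3 - <<'E'
import cv2
from geo import *
c=eyes.capture("scene")
def meas(f,a):
    h=cv2.cvtColor(cv2.imread(f"pics/{f}.png"),cv2.COLOR_BGR2HSV).astype(np.float32);w=h[...,2]-h[...,1]
    th=a-.698;x=.06-.057*np.sin(th);z=.12+.057*np.cos(th)
    q=proj(c,np.array([[.5617+x+.0102*y,-.122+y-.0102*x,z] for y in np.linspace(-.17,-.07,60)]))
    t=q[-1]-q[0];t/=np.linalg.norm(t);n=np.array([-t[1],t[0]])
    D=np.arange(-6,6,.1);s=np.array([cv2.remap(w,*(np.float32(q+d*n).T.copy()),1).mean() for d in D])
    k=s>.6*s.max();return round((D[k]*s[k]).sum()/s[k].sum(),2)
print("start",meas("scene1",0))
for a in(2.0,2.1,2.15,2.2,2.27):print(a,meas("e4",a))
E
```

```text
start 1.35
2.0 -1.95
2.1 -0.6
2.15 0.01
2.2 0.59
2.27 1.21
```

The measured wire offset is 1.35 px at the known start angle. The final picture gives 1.21 px if the bail is at 2.27 rad, so after correcting for that bias the bail is on its front stops. It was also unchanged over the last second. Handing in.

```bash
python3 -c "
from rig import order;print(order.hand_in())"
```

```text
the job is handed in; nothing more can be done
None
```

The fallen board now leans back on the rails like the other two, and the bail is down in front of all three boards. I handed the job in at about 17 s; it gives no verdict.

- **Board:** I pushed the toppled board in the left bay upright with the closed fingers, and it fell back onto the rails. I judged this from the pictures and did not measure the top-edge positions.
- **Bail:** The first push missed because the visible finger ends sit about 20 mm above the nominal TCP, so they passed over the bar and moved nothing. A second push about 25 mm lower took the bail past upright, and it dropped forward.
- **Bail angle check:** The raw reading was 2.15–2.16 rad, right at the 2.15 limit. The same measurement is off by 1.35 px on the first picture, where the angle is known to be 0. Corrected for that, the bail reads about 2.27 rad, on its front stops. The reading did not change over the last second.
- **Surroundings:** The arm ended clear at z = 0.31 m with forces near zero. No sampled force was above about 1 N. I did not check the loose items (jar, spool, wax block, carton) one by one, but the arm did not go near them.
- **Unresolved check:** A raw pixel comparison of the last two stand pictures showed a large change somewhere in the crop. I put it down to the arm or its shadow moving and did not look further.

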